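Cure a varnished birch board in the light box

TASK

Lay the birch board that stands on end flat on its broad face on the bench under control, without letting it topple, and let go; then take it again from above and lay it flat and lengthwise on the dark pad in the middle of the open light-curing box. Then lower the lid fully shut without slamming it, and after that set the dimmer lever straight up, at the middle mark of its scale. Leave the blue bin, the hammer and the varnish jar where they are.

Things in the scene. Friction and masses are not known exactly. Their poses are not given: they have to be found in the camera images.
- board: Birch board 140 x 50 x 28 mm, about 0.13 kg, with two darker inlaid strips on both broad faces. At the start it stands upright on one end on the open bench. Origin at the centre of that end face; local z runs along its 140 mm length (up at the start), y across its 50 mm width, x through its 28 mm thickness.
- board_center (a point): Centre of the birch board (70 mm along its length from board); same axes.
- lightbox: Shallow grey light-curing box, fixed, outside 170 (x) x 200 (y) x 80 mm high, walls 6 mm, open on top; inner floor 20 mm above the bench, so inside 158 x 188 mm, 60 mm deep. Origin: centre of its underside on the bench; z up. The lid is hinged on the local +x rim; the local -x side is its front, where the lever stands. In the world the front looks roughly to +y.
- bed (a point): Point on the box's inner floor at the centre of the dark rubber pad (60 along the box's x, 150 along its y, flush with the floor); axes as the box. The board belongs on it, its length along the box's y, its centre within 20 mm of this point.
- lid (a joint): Lid angle, rad: 0 shut, 1.57 upright, 1.85 stop leaning back; starts at 1.55 to 1.8. Plate 182 mm from hinge to free edge, 200 wide, 10 thick, 0.3 kg, amber window. Its stiff hinge (0.4 N m friction) holds it wherever left; it can be pushed over from behind and pressed down, about 3 N near the free edge. Shut, its top is 90 mm above the bench and its edge overhangs the front wall 12 mm.
- lid_hinge (a point): On the hinge line, mid-width, 80.5 mm above the bench on the box's local +x rim (85 mm from the box centre); it lies in the plane of the lid's inner face. Turns with the lid.
- lid_edge (a point): Middle of the lid's free edge, 182 mm from the hinge line, at half the lid's thickness. Turns with the lid.
- dimmer (a joint): Dimmer lever angle, rad: 0 leans 0.6 rad away from the box (to its local -x), 0.6 straight up at the middle mark, 1.2 leans towards the box. Starts at 0 to 0.35, stays where left (0.06 N m). Pivot 22 mm above the bench at box local x = -175 mm, y = 0; arm 80 mm, swings in the box's x-z plane over a 70 x 50 x 25 mm base; scale plate (63 mm high) 23 mm to its local +y.
- dimmer_tip (a point): Centre of the black ball (26 mm diameter) at the end of the dimmer lever, 80 mm from its pivot; straight up it is 102 mm above the bench.
- bin: Bystander: open blue plastic bin 110 x 160 x 70 mm, origin at the centre of its underside. Leave alone.
- hammer: Bystander: hammer lying on the bench, 260 mm long, 26 mm high, head 110 mm wide; origin under the middle of its length, head at its local +x end. Leave alone.
- varnish: Bystander: amber jar of varnish with a metal cap, 60 mm diameter, 85 mm high, origin at the centre of its underside. Leave alone.

How it is judged:
By the outcome, as a careful person would: the job done as asked, in the order asked, and still so for the second after the job is handed in, with the robot touching nothing.
It also fails if it takes over 72 s, if anything falls off the work surface, if the arm or the gripper's body presses on something with over 40 N, if the wrist force passes 120 N, or if a joint passes its speed limit or range.

ROBOT

A 7-joint arm with a two-finger parallel gripper is mounted at the origin on the work surface. World frame = base frame: x ahead of the robot, y to its left, z up, the work surface at z = 0. Lengths are in m, angles in degrees, forces in N, time in s.
With the tool pointing down it reaches from about 0.425 to 0.875 m from the base axis. Payload 8.4 kg.
Tool frame: the origin (TCP) lies between the finger pads; the fingertips stand 19 mm ahead of it and the grasp point (between the pads) is the TCP; z points along the fingers, y is the line along which they close (so a half turn about z gives the same grasp; the last joint's range is limited). The gripper opens to 85 mm and grips with 20 to 120 N. Pads are 22 mm wide; open, the fingers measure 114 mm over their backs; the gripper's body (76 mm by 85 mm) begins 54 mm behind the grasp point. The pads swing forward as they close: fully open they stand 13 mm farther back than shut.
Start: joints at [-76.731, 19.091, 2.286, 83.961, -0.768, 76.965, -3.352], TCP at [0.211, 0.615, 0.25] pointing down, gripper open.
Joint ranges: [-147.57, 147.57], [-21.85, 119.76], [-74.77, 79.35], [14.55, 137.4], [-85.83, 265.84], [4.83, 119.75], [-152.11, 152.11]. Speed limits (degrees/s): [127.2, 127.2, 159.86, 159.86, 180, 180, 180].

INTERFACE

Orientations are given as [roll, pitch, yaw] about the fixed x, y, z axes, in that order (R = Rz(yaw) Ry(pitch) Rx(roll)).
In Python, from workcell import manip gives the robot as it stands.
- The arm moves only by the tool arm_command, never from a script. Its argument "plan" is a list of rows, each an object of numbers: "x", "y", "z": the shift along the tool's x, y, z in m; "roll": the turn about the tool's z in degrees. In form: [{"x": .., "y": .., "z": .., "roll": ..}, ...]. A call has 1 to 10 rows; each row shifts and turns the commanded pose from where the row before left it, along the tool's axes as they then stand; what a row does not reach is not made up. A row lasts 1/12 s, in which the tool goes at most 41.7 mm and 7.16 degrees, less where a joint would pass 70% of its speed; a pose out of reach is approached as far as the arm can. A call is refused whole if a number of a shift passes 0.0417 or a number of a turn 7.16, either way. A call with a gripper value outside its range is refused whole. "grip" is the opening, from -1 (shut) to 1 (fully open), set as the call begins (left out, the last holds). The fingers move at their own pace and stop on an object; the grip force is fixed at half the most. Time passes only in rows, so rows that do not move let the fingers close. It gives the time, the measured TCP pose, the force, the opening and the grip force at its end, in the units of the state.
- manip.sense(): the state, without advancing time (a new reading comes with each control period).
- manip.capture(name): name is "scene" or "top" or "wrist"; returns (picture, depth): 384x512x3 uint8, red, green, blue; 384x512 float32, m along the optical axis (not along the pixel's ray), 0 where there is no reading.
- manip.get_calibration(name): a dict with "mtx" (3x3 intrinsics, pixels), "view" (4x4, takes a point from world to camera coordinates). Camera axes: x right, y up, looking along -z (the intrinsics and any distortion apply to the point x, -y, -z); pixel columns grow to the right and rows downward; lengths in m; the calibration is good to about 2 mm. The wrist camera is an equidistant fisheye: a pixel r from the principal point sees the ray r / f radians off the axis. A picture is of the moment at which its call begins: read the wrist's pose just before it. get_calibration takes no time and is no camera call; for the wrist camera it gives the pose at the moment of the call.
- manip.job_done(): hands the job in; it is judged then, once.
The state is a dict: "time": time; "q": joint angles; "qvel": joint speeds; "tau": joint torques, N m; "ee_pos": TCP position; "tcp_rot": TCP orientation; "wrist_force": force on the tool from outside, world axes, zero at the start; "moment": the same for the moment, N m; "gripper_width": finger opening in m; "grip_force": force on a finger pad.
Only numpy, scipy, OpenCV 4.12 (cv2) and the standard library are available. Lean on these libraries where they do the work, as an engineer would, in place of code of your own. Each camera call takes 0.05 s, during which the arm holds its last target. There are 200 camera calls.

## Working session

There is one attempt and no reset: what is moved stays moved. The work goes in short steps, Python scripts to look and compute and a tool call to move; the robot and the scene stay as the last step left them, time stands still between calls to the robot, and variables do not carry over. Pictures are saved under pics/ and viewed, at most 10 in all, crops included, and the job is handed in when it is done.

Besides the shell and the picture viewer there is one more tool, called after ">>>" as name(argument=value, ...), one argument or row to a line, values as JSON. arm_command: Moves the arm, as the interface text tells. Its arguments: {"type":"object","properties":{"plan":{"type":"array","items":{"type":"object","properties":{"x":{"type":"number"},"y":{"type":"number"},"z":{"type":"number"},"roll":{"type":"number"}}}},"grip":{"type":"number"}},"required":["plan"]}

```bash
mkdir -p pics; ls
cat > h.py <<'E'
import numpy as np, cv2
from workcell import manip
def cap(n,f=None):
    c=manip.get_calibration(n); im,d=manip.capture(n)
    if f: cv2.imwrite('pics/'+f,im[:,:,::-1])
    return im,d,np.array(c['mtx']),np.array(c['view'])
def pts(d,K,V):
    v,u=np.mgrid[:d.shape[0],:d.shape[1]]
    P=np.stack([(u-K[0,2])/K[0,0]*d,-(v-K[1,2])/K[1,1]*d,-d,np.ones_like(d)],-1)
    return (P@np.linalg.inv(V).T)[...,:3]
E
python3 - <<'E'
from h import *
for n in('scene','top'):
    im,d,K,V=cap(n,n+'.png'); np.savez(n,im=im,d=d,K=K,V=V)
    print(n,K.round(1).tolist(),np.linalg.inv(V).round(3).tolist(),(d>0).mean())
s=manip.sense();print(s)
E
```

```text
pics
scene [[464.4, 0.0, 260.0], [0.0, 464.4, 193.3], [0.0, 0.0, 1.0]] [[0.423, -0.743, 0.519, 1.132], [0.906, 0.353, -0.233, -0.205], [-0.01, 0.569, 0.823, 0.916], [0.0, 0.0, 0.0, 1.0]] 0.9961191813151041
top [[377.2, 0.0, 259.3], [0.0, 377.2, 190.4], [0.0, 0.0, 1.0]] [[-0.022, 0.983, -0.18, 0.431], [-0.999, -0.026, -0.025, 0.031], [-0.029, 0.18, 0.983, 0.938], [0.0, 0.0, 0.0, 1.0]] 0.9962361653645834
{'time': 0.1, 'q': array([-76.7310916 ,  19.12664811,   2.28529273,  84.00826336,
        -0.76619106,  76.9644875 ,  -3.35070023]), 'qvel': array([ 0.08694381,  0.01940105, -0.06406282, -0.19114541, -0.10253146,
        0.04481886,  0.01587784]), 'tau': array([ 6.12204123e-03, -6.60032988e+01,  1.37188923e+00, -4.06474936e+01,
        1.73153356e-02,  9.06049943e-03,  3.07268169e-05]), 'ee_pos': array([0.21102158, 0.61437372, 0.24950294]), 'tcp_rot': array([-1.79916135e+02,  7.33913115e-03,  1.61047211e+02]), 'wrist_force': array([ 2.64330221e-01, -4.69532755e-01, -6.75654411e-05]), 'moment': array([-0.05214322,  0.04251161, -0.01425946]), 'grip_force': 0.0, 'gripper_width': 0.08520656141883774}
```

View pics/scene.png

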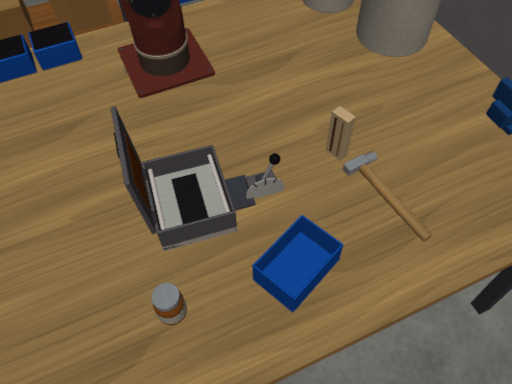

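View pics/top.png

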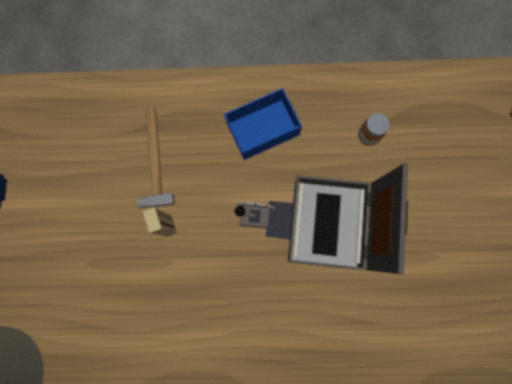

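The scene view shows the board at (341,132) beside the hammer head, the bin at (298,262), the jar at (168,303), the open box at (190,195), and the lever ball at (275,158). In the top view the board top is at (152,214), the ball at (240,211), the pad at (327,224), and the lid leans to the right.

Run:
```python
from h import *
def rect(P): 
    r=cv2.minAreaRect((P[:,:2]*1000).astype(np.float32)); return np.round(r[0],1),np.round(r[1],1),round(r[2],1), P[:,2].mean().round(4)
for n in('scene','top'):
    z=np.load(n+'.npz'); im,d,K,V=z['im'],z['d'],z['K'],z['V']; P=pts(d,K,V)
    hsv=cv2.cvtColor(im,cv2.COLOR_RGB2HSV); Z=P[...,2]; X=P[...,0];Y=P[...,1]
    print(n)
    R=(np.abs(X-.43)<.35)&(d>0)
    def big(m):
        k,l,s,c=cv2.connectedComponentsWithStats(m.astype(np.uint8)); return l==1+np.argmax(s[1:,4])
    m=big(R&(Z>.125)&(Z<.155)&(Y>.1)); print('board top',m.sum(),rect(P[m]),np.median(Z[m]))
    m=big(R&(Z>.04)&(Z<.155)&(Y>.1)&(Y<.5)); print('board all',m.sum(),rect(P[m]))
    dark=hsv[...,2]<60
    m=R&(Z>.01)&(Z<.03)&(hsv[...,2]<50)&(Y<-.05)
    m=big(cv2.morphologyEx(m.astype(np.uint8),cv2.MORPH_OPEN,np.ones((3,3)))); print('pad',m.sum(),rect(P[m]))
    m=big(R&(Z>.07)&(Z<.09)&(Y<-.0)); print('rim',m.sum(),rect(P[m]))
    m=big(R&(Z>.11)&(Z<.35)&(Y<-.1)); Q=P[m]; print('lid',m.sum(),Q.min(0).round(3),Q.max(0).round(3))
    q=np.array([Q[:,1],Q[:,2]])
    c=Q.mean(0);u,s,vt=np.linalg.svd(Q-c);print('lid plane',c.round(3),vt[2].round(3),'rms',s[2]/len(Q)**.5)
    m=big(R&(Z>.065)&(Z<.13)&(Y<.12)&(Y>-.05)); print('ball',m.sum(),P[m].min(0).round(3),P[m].max(0).round(3),P[m].mean(0).round(3))
    m=R&(Z>.008)&(Z<.04)&(Y>.2)&(hsv[...,1]<90); print('hammerhead',m.sum(),rect(P[m]))
    b=(hsv[...,0]>105)&(hsv[...,0]<130)&(hsv[...,1]>150)&R; m=big(b);print('bin',rect(P[m]))
```

```text
scene
board top 685 (array([240.8, 636.9]), array([209.3,  83.7]), 54.2, np.float64(0.1397)) 0.13947405783747457
board all 854 (array([524.2, 280.5]), array([51.6, 31.8]), 17.9, np.float64(0.102))
pad 1128 (array([ 508.1, -105.8]), array([ 56.6, 132.6]), 82.5, np.float64(0.0208))
rim 1154 (array([ 516.1, -111.9]), array([179. , 203.8]), 82.2, np.float64(0.0783))
lid 1715 [ 0.404 -0.225  0.11 ] [ 0.606 -0.182  0.265]
lid plane [ 0.524 -0.205  0.211] [0.142 0.985 0.095] rms 0.002981461347175193
ball 341 [ 0.424 -0.05   0.065] [ 0.626 -0.011  0.083] [ 0.515 -0.031  0.077]
hammerhead 1019 (array([476.7, 575.8]), array([386.2, 560.5]), 54.9, np.float64(0.0237))
bin (array([755.5,  57.1]), array([110.5, 199.9]), 27.4, np.float64(0.0221))
top
board top 342 (array([519.8, 282.2]), array([51. , 28.8]), 18.1, np.float64(0.1389)) 0.13975022440920676
board all 597 (array([519.8, 282. ]), array([51.1, 29.2]), 18.3, np.float64(0.1158))
pad 1326 (array([ 513.2, -106.6]), array([ 54.1, 144.9]), 82.7, np.float64(0.0207))
rim 1072 (array([ 513.1, -107.8]), array([171.5, 200.2]), 82.5, np.float64(0.0797))
lid 3406 [ 0.401 -0.224  0.11 ] [ 0.6   -0.181  0.265]
lid plane [ 0.498 -0.2    0.207] [-0.13  -0.987 -0.092] rms 0.002175230736636423
ball 305 [ 0.421 -0.049  0.065] [ 0.622 -0.011  0.084] [ 0.511 -0.027  0.079]
hammerhead 1042 (array([392.7, 516.5]), array([473.3, 475.9]), 81.8, np.float64(0.0242))
bin (array([760.6,  40.7]), array([104.6, 156.9]), 23.3, np.float64(0.0211))
```

```bash
cat >> h.py <<'E'
from scipy.spatial.transform import Rotation as Ro
def go(x,y,z,yaw=None):
    "tool shifts at the present orientation, and the roll that follows"
    s=manip.sense(); p=s['ee_pos']; a=s['tcp_rot']; R=Ro.from_euler('xyz',a,degrees=True).as_matrix()
    sh=R.T@(np.array([x,y,z])-p); r=0 if yaw is None else (a[2]-yaw+90)%180-90
    print('t',round(s['time'],2),'p',p.round(4),'rot',a.round(2),'shift',sh.round(4),'dist',np.linalg.norm(sh).round(3),'roll',round(r,2),'w',s['gripper_width'].__round__(4),'gf',round(s['grip_force'],1),'F',s['wrist_force'].round(1))
E
python3 - <<'E'
from h import *
go(.522,.275,.20,108.1)
z=np.load('top.npz');P=pts(z['d'],z['K'],z['V']);Z=P[...,2]
for n in('top','scene'):
    z=np.load(n+'.npz');P=pts(z['d'],z['K'],z['V']);Z=P[...,2]
    m=(Z>.07)&(Z<.125)&(P[...,1]>-.0)&(P[...,1]<.15)&(abs(P[...,0]-.53)<.06); Q=P[m];print('ball',m.sum(),Q.min(0).round(3),Q.max(0).round(3),Q.mean(0).round(3))
    m=(Z>.012)&(Z<.03)&(abs(P[...,1]-.29)<.09)&(P[...,0]>.54)&(P[...,0]<.62);Q=P[m];print('head',Q.min(0).round(3),Q.max(0).round(3))
E
```

```text
t 0.1 p [0.211  0.6144 0.2495] rot [-1.7992e+02  1.0000e-02  1.6105e+02] shift [-0.4043 -0.2199  0.0499] dist 0.463 roll 52.95 w 0.0852 gf 0.0 F [ 0.3 -0.5 -0. ]
ball 112 [0.528 0.082 0.07 ] [0.55  0.109 0.112] [0.538 0.095 0.102]
head [0.54  0.267 0.012] [0.62  0.354 0.03 ]
ball 127 [0.534 0.08  0.071] [0.556 0.107 0.111] [0.547 0.092 0.098]
head [0.54  0.267 0.012] [0.619 0.356 0.03 ]
```

>>> arm_command(
  plan=[
    {"x":-0.0289,"y":-0.0157,"z":0.003},
    {"x":-0.0289,"y":-0.0157,"z":0.003},
    {"x":-0.0289,"y":-0.0157,"z":0.003},
    {"x":-0.0289,"y":-0.0157,"z":0.003},
    {"x":-0.0289,"y":-0.0157,"z":0.003},
    {"x":-0.0289,"y":-0.0157,"z":0.003},
    {"x":-0.0289,"y":-0.0157,"z":0.003},
    {"x":-0.0289,"y":-0.0157,"z":0.003},
    {"x":-0.0289,"y":-0.0157,"z":0.003},
    {"x":-0.0289,"y":-0.0157,"z":0.003},
  ],
  grip=1,
)

```text
validation failed for argument at $.pl...
```

>>> arm_command(
  plan=[
    {"x":-0.0289,"y":-0.0157,"z":0.003},
    {"x":-0.0289,"y":-0.0157,"z":0.003},
    {"x":-0.0289,"y":-0.0157,"z":0.003},
    {"x":-0.0289,"y":-0.0157,"z":0.003},
    {"roll":6.6},
    {"roll":6.6},
    {"roll":6.6},
    {"roll":6.6},
  ],
)

```text
validation failed for argument at $.pl...
```

>>> arm_command(
  plan=[
    {"roll":6.6},
    {"roll":6.6},
    {"roll":6.6},
    {"roll":6.6},
    {},
    {},
  ],
)

```text
validation failed for argument at $.pl...
```

Run:
```python
from h import *
go(.522,.275,.115,108.1)
```

```text
t 0.1 p [0.211  0.6144 0.2495] rot [-1.7992e+02  1.0000e-02  1.6105e+02] shift [-0.4043 -0.2198  0.1349] dist 0.48 roll 52.95 w 0.0852 gf 0.0 F [ 0.3 -0.5 -0. ]
```

>>> arm_command(
  plan=[
    {"x":-0.0289,"y":-0.0157,"z":0.003,"roll":0},
    {"x":-0.0289,"y":-0.0157,"z":0.003,"roll":0},
    {"x":-0.0289,"y":-0.0157,"z":0.003,"roll":0},
    {"x":-0.0289,"y":-0.0157,"z":0.003,"roll":0},
    {"x":-0.0289,"y":-0.0157,"z":0.003,"roll":0},
    {"x":-0.0289,"y":-0.0157,"z":0.003,"roll":0},
    {"x":-0.0289,"y":-0.0157,"z":0.003,"roll":0},
    {"x":-0.0289,"y":-0.0157,"z":0.003,"roll":0},
    {"x":-0.0289,"y":-0.0157,"z":0.003,"roll":0},
    {"x":-0.0289,"y":-0.0157,"z":0.003,"roll":0},
  ],
  grip=1,
)

```text
time: 0.93
ee_pos: [0.4342, 0.3709, 0.22]
tcp_rot: [-180.0, -0.0, 161.0]
wrist_force: [-0.6, 1.5, 0.1]
gripper_width: 0.085
grip_force: 0.0
```

>>> arm_command(
  plan=[
    {"x":-0.0289,"y":-0.0157,"z":0.003,"roll":0},
    {"x":-0.0289,"y":-0.0157,"z":0.003,"roll":0},
    {"x":-0.0289,"y":-0.0157,"z":0.003,"roll":0},
    {"x":-0.0289,"y":-0.0157,"z":0.003,"roll":0},
    {"x":0,"y":0,"z":0,"roll":6.6},
    {"x":0,"y":0,"z":0,"roll":6.6},
    {"x":0,"y":0,"z":0,"roll":6.6},
    {"x":0,"y":0,"z":0,"roll":6.6},
  ],
)

```text
time: 1.6
ee_pos: [0.5223, 0.275, 0.2078]
tcp_rot: [-179.9, -0.0, 134.3]
wrist_force: [0.9, -0.0, 0.1]
gripper_width: 0.0853
grip_force: 0.0
```

>>> arm_command(
  plan=[
    {"x":0,"y":0,"z":0,"roll":6.6},
    {"x":0,"y":0,"z":0,"roll":6.6},
    {"x":0,"y":0,"z":0,"roll":6.6},
    {"x":0,"y":0,"z":0,"roll":6.6},
    {"x":0,"y":0,"z":0,"roll":0},
    {"x":0,"y":0,"z":0,"roll":0},
  ],
)

```text
time: 2.1
ee_pos: [0.5222, 0.2754, 0.208]
tcp_rot: [-180.0, 0.0, 108.5]
wrist_force: [0.1, 0.4, -0.6]
gripper_width: 0.0856
grip_force: 0.0
```

Run:
```python
from h import *
go(.522,.275,.115,108.1)
```

```text
t 2.1 p [0.5222 0.2754 0.208 ] rot [-1.7997e+02  2.0000e-02  1.0846e+02] shift [-0.0003 -0.0003  0.093 ] dist 0.093 roll 0.36 w 0.0856 gf 0.0 F [ 0.1  0.4 -0.6]
```

>>> arm_command(
  plan=[
    {"x":0,"y":0,"z":0.02,"roll":0.3},
    {"x":0,"y":0,"z":0.02,"roll":0},
    {"x":0,"y":0,"z":0.02,"roll":0},
    {"x":0,"y":0,"z":0.02,"roll":0},
    {"x":0,"y":0,"z":0.013,"roll":0},
    {"x":0,"y":0,"z":0,"roll":0},
  ],
)

```text
time: 2.6
ee_pos: [0.5208, 0.2746, 0.1124]
tcp_rot: [-179.7, 0.1, 108.1]
wrist_force: [-0.5, 0.2, 0.6]
gripper_width: 0.0857
grip_force: 0.0
```

>>> arm_command(
  plan=[
    {"x":0,"y":0,"z":0,"roll":0},
    {"x":0,"y":0,"z":0,"roll":0},
    {"x":0,"y":0,"z":0,"roll":0},
    {"x":0,"y":0,"z":0,"roll":0},
    {"x":0,"y":0,"z":0,"roll":0},
    {"x":0,"y":0,"z":0,"roll":0},
  ],
  grip=0.17,
)

```text
time: 3.1
ee_pos: [0.5234, 0.2759, 0.1166]
tcp_rot: [179.9, -0.0, 107.9]
wrist_force: [2.1, 0.6, 6.1]
gripper_width: 0.0505
grip_force: 5.6
```

>>> arm_command(
  plan=[
    {"x":0,"y":0,"z":0,"roll":0},
    {"x":0,"y":0,"z":0,"roll":0},
    {"x":0,"y":0,"z":0,"roll":0},
  ],
  grip=0.14,
)

```text
time: 3.35
ee_pos: [0.5234, 0.2758, 0.1167]
tcp_rot: [179.9, -0.0, 107.9]
wrist_force: [0.6, -0.1, 8.2]
gripper_width: 0.0494
grip_force: 45.1
```

>>> arm_command(
  plan=[
    {"x":0,"y":0,"z":-0.006,"roll":0},
    {"x":0,"y":0,"z":-0.006,"roll":0},
    {"x":0.01,"y":-0.005,"z":0,"roll":0},
    {"x":0.015,"y":-0.01,"z":0,"roll":0},
    {"x":0.015,"y":-0.01,"z":0,"roll":0},
    {"x":0.01,"y":-0.005,"z":0,"roll":0},
    {"x":0,"y":0,"z":0,"roll":0},
    {"x":0,"y":0,"z":0,"roll":0},
  ],
)

```text
time: 4.02
ee_pos: [0.4779, 0.3144, 0.1273]
tcp_rot: [-180.0, 0.0, 108.1]
wrist_force: [0.3, 0.0, -2.0]
gripper_width: 0.0494
grip_force: 45.8
```

Run:
```python
from h import *
go(.522,.275,.115,108.1)
im,d,K,V=cap('scene','s2.png')
P=pts(d,K,V); m=(P[...,2]>.135)&(P[...,2]<.17)&(abs(P[...,0]-.48)<.1)&(abs(P[...,1]-.33)<.07); print(m.sum(),P[m].mean(0) if m.any() else 0)
```

```text
t 4.02 p [0.4779 0.3144 0.1273] rot [-179.99    0.    108.05] shift [-0.0511  0.0297  0.0123] dist 0.06 roll -0.05 w 0.0494 gf 45.8 F [ 0.3  0.  -2. ]
453 [0.48009474 0.30994204 0.15385438]
```

View pics/s2.png

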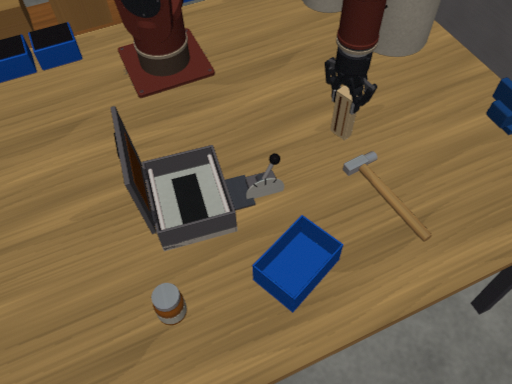

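Board is held upright at (345,113), clear of the hammer head at (361,162). Next I work out the laying arc.

Run:
```python
import numpy as np
f=np.radians(np.arange(0,93,3)-10.15); x=118.6*np.sin(f); z=118.6*np.cos(f)
print([(round(a,1),round(b,1)) for a,b in zip(np.diff(x),-np.diff(z))])
```

```text
[(np.float64(6.1), np.float64(-0.9)), (np.float64(6.2), np.float64(-0.6)), (np.float64(6.2), np.float64(-0.3)), (np.float64(6.2), np.float64(0.0)), (np.float64(6.2), np.float64(0.4)), (np.float64(6.2), np.float64(0.7)), (np.float64(6.1), np.float64(1.0)), (np.float64(6.1), np.float64(1.3)), (np.float64(6.0), np.float64(1.6)), (np.float64(5.9), np.float64(2.0)), (np.float64(5.8), np.float64(2.3)), (np.float64(5.7), np.float64(2.6)), (np.float64(5.5), np.float64(2.9)), (np.float64(5.4), np.float64(3.1)), (np.float64(5.2), np.float64(3.4)), (np.float64(5.0), np.float64(3.7)), (np.float64(4.8), np.float64(3.9)), (np.float64(4.6), np.float64(4.2)), (np.float64(4.4), np.float64(4.4)), (np.float64(4.1), np.float64(4.6)), (np.float64(3.9), np.float64(4.8)), (np.float64(3.6), np.float64(5.0)), (np.float64(3.3), np.float64(5.2)), (np.float64(3.1), np.float64(5.4)), (np.float64(2.8), np.float64(5.5)), (np.float64(2.5), np.float64(5.7)), (np.float64(2.2), np.float64(5.8)), (np.float64(1.9), np.float64(5.9)), (np.float64(1.6), np.float64(6.0)), (np.float64(1.3), np.float64(6.1))]
```

>>> arm_command(
  plan=[
    {"x":0,"y":0,"z":0.005,"roll":0},
    {"x":0,"y":0,"z":0.003,"roll":0},
    {"x":0,"y":0,"z":0.003,"roll":0},
    {"x":0,"y":0,"z":0,"roll":0},
    {"x":0,"y":0,"z":0,"roll":0},
    {"x":0,"y":0,"z":0,"roll":0},
  ],
)

```text
time: 4.57
ee_pos: [0.4792, 0.3132, 0.1166]
tcp_rot: [180.0, 0.0, 107.9]
wrist_force: [-1.4, -1.9, 5.2]
gripper_width: 0.0493
grip_force: 46.3
```

>>> arm_command(
  plan=[
    {"x":0,"y":0,"z":0,"roll":0},
    {"x":0,"y":0,"z":0,"roll":0},
    {"x":0,"y":0,"z":0,"roll":0},
  ],
  grip=0.165,
)

```text
time: 4.82
ee_pos: [0.4791, 0.3135, 0.1166]
tcp_rot: [180.0, 0.0, 107.9]
wrist_force: [1.4, -0.5, 4.8]
gripper_width: 0.0495
grip_force: 21.1
```

>>> arm_command(
  plan=[
    {"x":0,"y":0,"z":0,"roll":0},
    {"x":0.006,"y":0,"z":-0.0006,"roll":0},
    {"x":0.006,"y":0,"z":-0.0005,"roll":0},
    {"x":0.006,"y":0,"z":-0.0003,"roll":0},
    {"x":0.006,"y":0,"z":0,"roll":0},
    {"x":0.006,"y":0,"z":0.0004,"roll":0},
    {"x":0,"y":0,"z":0,"roll":0},
  ],
  grip=0.172,
)

```text
time: 5.4
ee_pos: [0.4681, 0.3442, 0.117]
tcp_rot: [-180.0, -0.0, 108.1]
wrist_force: [0.6, 0.9, -0.0]
gripper_width: 0.05
grip_force: 1.5
```

Run:
```python
from h import *
go(.522,.275,.115,108.1)
im,d,K,V=cap('scene'); cv2.imwrite('pics/s3.png',cv2.resize(im[40:190,270:440,::-1],None,fx=3,fy=3))
```

```text
t 5.4 p [0.4681 0.3442 0.117 ] rot [-1.7998e+02 -3.0000e-02  1.0808e+02] shift [-0.0825  0.0297  0.002 ] dist 0.088 roll -0.02 w 0.05 gf 1.5 F [ 0.6  0.9 -0. ]
```

View pics/s3.png

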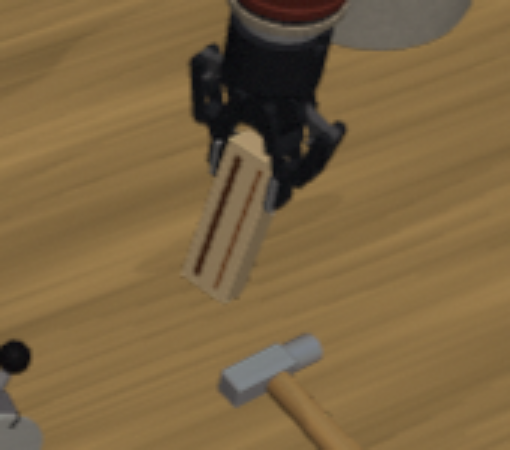

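The board is tilting in the pads about its front bottom edge (crop (212,290)), which stays put; continue.

>>> arm_command(
  plan=[
    {"x":0.0062,"y":0,"z":0.0007,"roll":0},
    {"x":0.0061,"y":0,"z":0.001,"roll":0},
    {"x":0.0061,"y":0,"z":0.0013,"roll":0},
    {"x":0.006,"y":0,"z":0.0016,"roll":0},
    {"x":0.0059,"y":0,"z":0.002,"roll":0},
    {"x":0.0058,"y":0,"z":0.0023,"roll":0},
    {"x":0.0057,"y":0,"z":0.0026,"roll":0},
    {"x":0.0055,"y":0,"z":0.0029,"roll":0},
    {"x":0.0054,"y":0,"z":0.0031,"roll":0},
    {"x":0.0052,"y":0,"z":0.0034,"roll":0},
  ],
  grip=0.169,
)

```text
time: 6.28
ee_pos: [0.4511, 0.398, 0.0961]
tcp_rot: [-180.0, -0.0, 108.0]
wrist_force: [-0.2, 0.3, 0.6]
gripper_width: 0.0499
grip_force: 2.9
```

>>> arm_command(
  plan=[
    {"x":0.005,"y":0,"z":0.0037,"roll":0},
    {"x":0.0048,"y":0,"z":0.0039,"roll":0},
    {"x":0.0046,"y":0,"z":0.0042,"roll":0},
    {"x":0.0044,"y":0,"z":0.0044,"roll":0},
    {"x":0.0041,"y":0,"z":0.0046,"roll":0},
    {"x":0.0039,"y":0,"z":0.0048,"roll":0},
    {"x":0,"y":0,"z":0,"roll":0},
  ],
)

```text
time: 6.87
ee_pos: [0.4422, 0.4234, 0.0695]
tcp_rot: [-179.9, 0.0, 108.0]
wrist_force: [0.3, 0.6, -1.0]
gripper_width: 0.0498
grip_force: 2.7
```

Run:
```python
from h import *
go(.522,.275,.115,108.1)
im,d,K,V=cap('scene'); cv2.imwrite('pics/s4.png',cv2.resize(im[20:170,290:460,::-1],None,fx=3,fy=3))
```

```text
t 6.87 p [0.4422 0.4234 0.0695] rot [-1.7993e+02  3.0000e-02  1.0801e+02] shift [-0.1658  0.0299 -0.0454] dist 0.175 roll -0.09 w 0.0498 gf 2.7 F [ 0.3  0.6 -1. ]
```

View pics/s4.png

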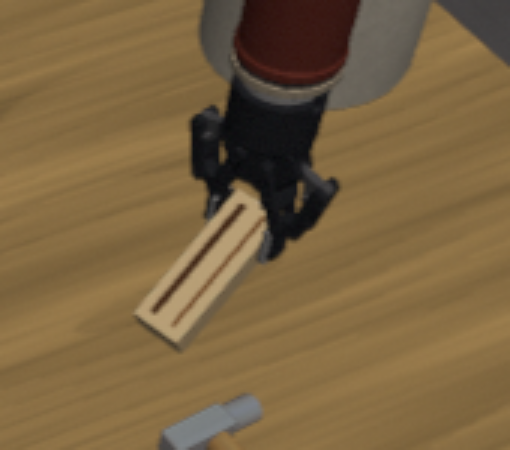

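The board is about two-thirds down, still held at both sides; finish the arc.

>>> arm_command(
  plan=[
    {"x":0.0036,"y":0,"z":0.005,"roll":0},
    {"x":0.0033,"y":0,"z":0.0052,"roll":0},
    {"x":0.0031,"y":0,"z":0.0054,"roll":0},
    {"x":0.0028,"y":0,"z":0.0055,"roll":0},
    {"x":0.0025,"y":0,"z":0.0057,"roll":0},
    {"x":0.0022,"y":0,"z":0.0058,"roll":0},
    {"x":0.0019,"y":0,"z":0.0055,"roll":0},
    {"x":0.0016,"y":0,"z":0.005,"roll":0},
    {"x":0.001,"y":0,"z":0.003,"roll":0},
    {"x":0,"y":0,"z":0,"roll":0},
  ],
)

```text
time: 7.75
ee_pos: [0.4359, 0.4436, 0.0238]
tcp_rot: [-179.9, 0.0, 108.0]
wrist_force: [0.3, 0.5, -0.9]
gripper_width: 0.0498
grip_force: 2.7
```

```bash
cat > look.py <<'E'
from h import *
go(.522,.275,.115,108.1)
for n in ('top','scene'):
    im,d,K,V=cap(n);P=pts(d,K,V);h=cv2.cvtColor(im,cv2.COLOR_RGB2HSV);Z=P[...,2]
    m=(Z>.012)&(Z<.06)&(abs(P[...,0]-.45)<.1)&(abs(P[...,1]-.38)<.13)&(h[...,2]>100)&(P[...,0]<.54)
    m=cv2.morphologyEx(m.astype(np.uint8),cv2.MORPH_OPEN,np.ones((3,3)))>0
    Q=P[m];c=Q.mean(0);print(n,m.sum(),c.round(3),cv2.minAreaRect((Q[:,:2]*1000).astype(np.float32)),'z pct',np.percentile(Q[:,2],[5,50,95]).round(4))
    t=Q[Q[:,2]>.02]; A=np.c_[t-t.mean(0)];print(np.linalg.lstsq(np.c_[A[:,:2],np.ones(len(A))],A[:,2],rcond=None)[0].round(3))
E
python3 look.py
```

```text
t 7.75 p [0.4359 0.4436 0.0238] rot [-1.7994e+02  4.0000e-02  1.0795e+02] shift [-0.187   0.0299 -0.0911] dist 0.21 roll -0.15 w 0.0498 gf 2.7 F [ 0.3  0.5 -0.9]
top 1076 [0.452 0.389 0.031] ((450.6486511230469, 391.7359619140625), (50.696868896484375, 127.63898468017578), 17.66409683227539) z pct [0.026  0.0313 0.0352]
[-0.01   0.053  0.   ]
scene 771 [0.459 0.391 0.03 ] ((453.7772216796875, 396.0848083496094), (54.882789611816406, 141.99098205566406), 17.56174087524414) z pct [0.018  0.0306 0.0362]
[-0.037  0.054 -0.   ]
```

>>> arm_command(
  plan=[
    {"x":0,"y":0,"z":0.0015,"roll":0},
    {"x":0,"y":0,"z":0.0015,"roll":0},
    {"x":0,"y":0,"z":0,"roll":0},
  ],
)

```text
time: 8.1
ee_pos: [0.4363, 0.4439, 0.0217]
tcp_rot: [180.0, -0.0, 108.0]
wrist_force: [0.5, -0.6, 0.4]
gripper_width: 0.0502
grip_force: 2.6
```

>>> arm_command(
  plan=[
    {"x":0,"y":0,"z":0.001,"roll":0},
    {"x":0,"y":0,"z":0,"roll":0},
    {"x":0,"y":0,"z":0,"roll":0},
  ],
)

```text
time: 8.35
ee_pos: [0.4364, 0.4438, 0.0207]
tcp_rot: [180.0, -0.0, 107.9]
wrist_force: [-0.4, 0.3, -0.9]
gripper_width: 0.0499
grip_force: 2.6
```

```bash
python3 look.py
```

```text
t 8.35 p [0.4364 0.4438 0.0207] rot [180.    -0.   107.95] shift [-0.187   0.0295 -0.0943] dist 0.211 roll -0.15 w 0.0499 gf 2.6 F [-0.4  0.3 -0.9]
top 1050 [0.452 0.389 0.029] ((450.96435546875, 391.1579895019531), (53.28936004638672, 127.47835540771484), 14.98577880859375) z pct [0.0254 0.0297 0.033 ]
[0.001 0.03  0.   ]
scene 779 [0.46  0.389 0.028] ((452.9992980957031, 397.72979736328125), (52.971797943115234, 144.672119140625), 17.216827392578125) z pct [0.0167 0.0287 0.0325]
[-0.029  0.023 -0.   ]
```

>>> arm_command(
  plan=[
    {"x":0,"y":0,"z":0.001,"roll":0},
    {"x":0,"y":0,"z":0.001,"roll":0},
    {"x":0,"y":0,"z":0,"roll":0},
    {"x":0,"y":0,"z":0,"roll":0},
  ],
)

```text
time: 8.78
ee_pos: [0.4363, 0.4437, 0.0186]
tcp_rot: [-180.0, 0.0, 107.9]
wrist_force: [0.2, 0.6, -1.8]
gripper_width: 0.0497
grip_force: 2.6
```

>>> arm_command(
  plan=[
    {"x":0,"y":0,"z":0.001,"roll":0},
    {"x":0,"y":0,"z":0,"roll":0},
  ],
)

```text
time: 8.95
ee_pos: [0.4364, 0.4438, 0.0177]
tcp_rot: [180.0, 0.0, 107.9]
wrist_force: [0.1, 0.6, -0.1]
gripper_width: 0.0499
grip_force: 2.7
```

```bash
python3 look.py
```

```text
t 8.95 p [0.4364 0.4438 0.0177] rot [179.99   0.   107.94] shift [-0.187   0.0294 -0.0973] dist 0.213 roll -0.16 w 0.0499 gf 2.7 F [ 0.1  0.6 -0.1]
top 1036 [0.452 0.389 0.028] ((451.26220703125, 391.3070983886719), (50.57218933105469, 126.33232116699219), 17.758352279663086) z pct [0.0247 0.0283 0.0309]
[ 0.002  0.006 -0.   ]
scene 758 [0.46  0.388 0.027] ((453.91265869140625, 396.6759033203125), (52.84733581542969, 143.0155029296875), 17.626285552978516) z pct [0.0172 0.0275 0.0308]
[-0.009  0.005 -0.   ]
```

>>> arm_command(
  plan=[
    {"x":0,"y":0,"z":0,"roll":0},
    {"x":0,"y":0,"z":0,"roll":0},
    {"x":0,"y":0,"z":0,"roll":0},
    {"x":0,"y":0,"z":0,"roll":0},
    {"x":0,"y":0,"z":0,"roll":0},
    {"x":0,"y":0,"z":-0.02,"roll":0},
    {"x":0,"y":0,"z":-0.03,"roll":0},
    {"x":0,"y":0,"z":-0.03,"roll":0},
    {"x":0,"y":0,"z":-0.03,"roll":0},
    {"x":0,"y":0,"z":0,"roll":0},
  ],
  grip=0.7,
)

```text
time: 9.88
ee_pos: [0.4388, 0.446, 0.1342]
tcp_rot: [179.6, -0.3, 107.9]
wrist_force: [1.7, 1.3, 0.5]
gripper_width: 0.0727
grip_force: 0.0
```

```bash
python3 look.py; python3 -c "
from h import *
go(.4525,.3935,.02,107.6)"
```

```text
t 9.88 p [0.4388 0.446  0.1342] rot [179.57  -0.29 107.92] shift [-0.1884  0.0265  0.0185] dist 0.191 roll -0.18 w 0.0727 gf 0.0 F [1.7 1.3 0.5]
top 1175 [0.449 0.397 0.028] ((448.94085693359375, 398.06463623046875), (50.39350128173828, 140.89405822753906), 17.82253646850586) z pct [0.0248 0.0283 0.031 ]
[ 0.009  0.005 -0.   ]
scene 810 [0.46  0.392 0.026] ((453.4945983886719, 396.5658874511719), (52.15695571899414, 143.81243896484375), 17.20221519470215) z pct [0.0163 0.0275 0.0306]
[-0.023 -0.003  0.   ]
t 9.98 p [0.4369 0.4445 0.1292] rot [ 1.7987e+02 -1.0000e-01  1.0795e+02] shift [-0.0535 -0.0011  0.1091] dist 0.121 roll 0.35 w 0.0725 gf 0.0 F [-0.2  0.5 -0.4]
```

>>> arm_command(
  plan=[
    {"x":-0.016,"y":-0.0008,"z":0,"roll":0.2},
    {"x":-0.016,"y":-0.0008,"z":0.016,"roll":0},
    {"x":-0.016,"y":-0.0007,"z":0.024,"roll":0},
    {"x":0,"y":0,"z":0.024,"roll":0},
    {"x":0,"y":0,"z":0.024,"roll":0},
    {"x":0,"y":0,"z":0.016,"roll":0},
    {"x":0,"y":0,"z":0.003,"roll":0},
    {"x":0,"y":0,"z":0,"roll":0},
  ],
)

```text
time: 10.65
ee_pos: [0.4479, 0.3954, 0.0187]
tcp_rot: [-179.8, 0.1, 107.7]
wrist_force: [0.5, -0.7, 0.4]
gripper_width: 0.0729
grip_force: 0.0
```

>>> arm_command(
  plan=[
    {"x":0,"y":0,"z":0,"roll":0},
    {"x":0,"y":0,"z":0,"roll":0},
    {"x":0,"y":0,"z":0,"roll":0},
    {"x":0,"y":0,"z":0,"roll":0},
    {"x":0,"y":0,"z":0,"roll":0},
    {"x":0,"y":0,"z":0,"roll":0},
  ],
  grip=0.13,
)

```text
time: 11.15
ee_pos: [0.4495, 0.3978, 0.022]
tcp_rot: [179.9, -0.1, 107.7]
wrist_force: [-0.9, -1.6, 6.7]
gripper_width: 0.049
grip_force: 49.0
```

>>> arm_command(
  plan=[
    {"x":0,"y":0,"z":-0.01,"roll":0},
    {"x":0,"y":0,"z":-0.025,"roll":0},
    {"x":0,"y":0,"z":-0.035,"roll":0},
    {"x":0,"y":0,"z":-0.035,"roll":0},
    {"x":0,"y":0,"z":-0.035,"roll":0},
    {"x":0,"y":0,"z":-0.03,"roll":0},
    {"x":0,"y":0,"z":0,"roll":0},
  ],
)

```text
time: 11.73
ee_pos: [0.451, 0.3992, 0.1984]
tcp_rot: [179.5, -0.3, 107.7]
wrist_force: [0.4, 0.9, -1.4]
gripper_width: 0.0496
grip_force: 48.5
```

```bash
python3 -c "
from h import *
go(.513,-.107,.18,172.5)"
```

```text
t 11.73 p [0.451  0.3992 0.1984] rot [179.51  -0.31 107.73] shift [-0.5012 -0.0953  0.0148] dist 0.51 roll -64.77 w 0.0496 gf 48.5 F [ 0.4  0.9 -1.4]
```

>>> arm_command(
  plan=[
    {"x":0,"y":0,"z":0,"roll":-4.8},
    {"x":0,"y":0,"z":0,"roll":-6.7},
    {"x":0,"y":0,"z":0,"roll":-6.7},
    {"x":0,"y":0,"z":0,"roll":-6.7},
    {"x":0,"y":0,"z":0,"roll":-6.7},
    {"x":0,"y":0,"z":0,"roll":-6.7},
    {"x":0,"y":0,"z":0,"roll":-6.7},
    {"x":0,"y":0,"z":0,"roll":-6.7},
    {"x":0,"y":0,"z":0,"roll":-6.6},
    {"x":0,"y":0,"z":0,"roll":-6.5},
  ],
)

```text
time: 12.57
ee_pos: [0.4485, 0.3971, 0.1907]
tcp_rot: [-180.0, -0.0, 172.9]
wrist_force: [-0.0, -0.4, -2.1]
gripper_width: 0.0492
grip_force: 48.4
```

>>> arm_command(
  plan=[
    {"x":-0.004,"y":-0.015,"z":0,"roll":0},
    {"x":-0.008,"y":-0.03,"z":0,"roll":0},
    {"x":-0.008,"y":-0.03,"z":0,"roll":0},
    {"x":-0.008,"y":-0.03,"z":0,"roll":0},
    {"x":-0.008,"y":-0.03,"z":0,"roll":0},
    {"x":-0.008,"y":-0.03,"z":0,"roll":0},
    {"x":-0.008,"y":-0.03,"z":0,"roll":0},
    {"x":-0.008,"y":-0.03,"z":0,"roll":0},
    {"x":-0.008,"y":-0.03,"z":0,"roll":0},
    {"x":-0.008,"y":-0.03,"z":0,"roll":0},
  ],
)

```text
time: 13.4
ee_pos: [0.4867, 0.1028, 0.1908]
tcp_rot: [180.0, -0.0, 172.4]
wrist_force: [0.5, -0.1, -1.0]
gripper_width: 0.0489
grip_force: 48.4
```

>>> arm_command(
  plan=[
    {"x":-0.008,"y":-0.03,"z":0,"roll":0},
    {"x":-0.008,"y":-0.03,"z":0,"roll":0},
    {"x":-0.008,"y":-0.03,"z":0,"roll":0},
    {"x":-0.008,"y":-0.03,"z":0,"roll":0},
    {"x":-0.008,"y":-0.03,"z":0,"roll":0},
    {"x":-0.008,"y":-0.03,"z":0,"roll":0},
    {"x":0,"y":0,"z":0,"roll":0},
    {"x":0,"y":0,"z":0,"roll":0},
  ],
)

```text
time: 14.07
ee_pos: [0.5107, -0.0822, 0.1908]
tcp_rot: [-180.0, -0.0, 172.2]
wrist_force: [-0.3, 1.3, -2.0]
gripper_width: 0.0488
grip_force: 48.5
```

```bash
python3 -c "
from h import *
go(.513,-.107,.044,172.5)
im,d,K,V=cap('top','t5.png')"
```

```text
t 14.07 p [ 0.5107 -0.0822  0.1908] rot [-1.7999e+02 -1.0000e-02  1.7221e+02] shift [-0.0056 -0.0243  0.1468] dist 0.149 roll -0.29 w 0.0488 gf 48.5 F [-0.3  1.3 -2. ]
```

View pics/t5.png

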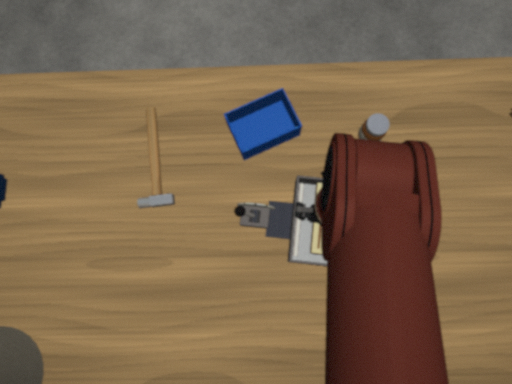

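The board is over the box, seen under the arm at (316,235). I need to check the wrist link against the lid before descending, so I measure from the scene camera.

```bash
python3 -c "
from h import *
im,d,K,V=cap('scene','s6.png')
P=pts(d,K,V);Z=P[...,2]
for a in np.arange(.2,.62,.03):
    m=(Z>a)&(Z<a+.03)&(P[...,0]>.3)&(P[...,0]<.7)&(abs(P[...,1]+.1)<.3);Q=P[m]
    if m.sum()>3: print(a.round(2),m.sum(),np.percentile(Q,[1,99],axis=0).round(3).tolist())
"
```

```text
0.2 561 [[0.413, -0.222, 0.2], [0.603, -0.03, 0.23]]
0.23 809 [[0.412, -0.223, 0.23], [0.602, -0.023, 0.26]]
0.26 1127 [[0.413, -0.222, 0.26], [0.598, -0.017, 0.288]]
0.29 309 [[0.512, -0.118, 0.291], [0.551, -0.046, 0.32]]
0.32 601 [[0.514, -0.118, 0.321], [0.551, -0.048, 0.349]]
0.35 430 [[0.511, -0.123, 0.353], [0.556, -0.042, 0.38]]
0.38 743 [[0.51, -0.122, 0.38], [0.555, -0.043, 0.41]]
0.41 767 [[0.515, -0.121, 0.41], [0.554, -0.043, 0.44]]
0.44 858 [[0.514, -0.121, 0.44], [0.554, -0.044, 0.47]]
0.47 973 [[0.522, -0.123, 0.47], [0.556, -0.045, 0.499]]
0.5 865 [[0.536, -0.134, 0.501], [0.567, -0.041, 0.53]]
0.53 1030 [[0.54, -0.134, 0.53], [0.568, -0.041, 0.557]]
```

View pics/s6.png

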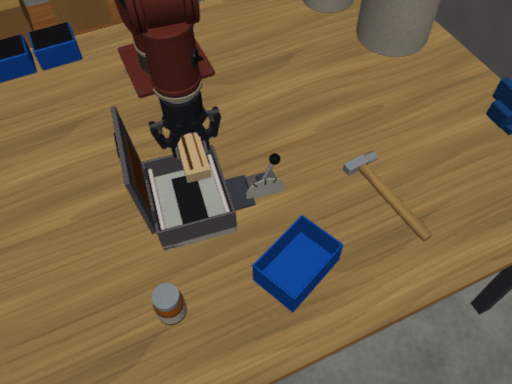

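Board held at (194,158), level, aligned with the pad at (190,197); wrist clears the lid.

>>> arm_command(
  plan=[
    {"x":-0.0028,"y":-0.012,"z":0.01,"roll":-0.3},
    {"x":-0.0028,"y":-0.0122,"z":0.02,"roll":0},
    {"x":0,"y":0,"z":0.025,"roll":0},
    {"x":0,"y":0,"z":0.025,"roll":0},
    {"x":0,"y":0,"z":0.025,"roll":0},
    {"x":0,"y":0,"z":0.02,"roll":0},
    {"x":0,"y":0,"z":0.012,"roll":0},
    {"x":0,"y":0,"z":0.007,"roll":0},
    {"x":0,"y":0,"z":0,"roll":0},
    {"x":0,"y":0,"z":0,"roll":0},
  ],
)

```text
time: 15.0
ee_pos: [0.5144, -0.1042, 0.0473]
tcp_rot: [180.0, 0.0, 172.9]
wrist_force: [-0.3, -0.5, -1.1]
gripper_width: 0.0491
grip_force: 48.5
```

>>> arm_command(
  plan=[
    {"x":0,"y":0,"z":0.001,"roll":0},
    {"x":0,"y":0,"z":0.001,"roll":0},
    {"x":0,"y":0,"z":0,"roll":0},
  ],
)

```text
time: 15.25
ee_pos: [0.5144, -0.1044, 0.0454]
tcp_rot: [180.0, 0.1, 172.8]
wrist_force: [0.5, 0.1, -1.9]
gripper_width: 0.0489
grip_force: 48.5
```

```bash
python3 -c "
from h import *
go(.513,-.107,.042,172.5)"
```

```text
t 15.25 p [ 0.5144 -0.1044  0.0454] rot [1.7998e+02 7.0000e-02 1.7285e+02] shift [ 0.0011 -0.0027  0.0034] dist 0.004 roll 0.35 w 0.0489 gf 48.5 F [ 0.5  0.1 -1.9]
```

>>> arm_command(
  plan=[
    {"x":0.001,"y":-0.002,"z":0.001,"roll":0.3},
    {"x":0,"y":0,"z":0.001,"roll":0},
    {"x":0,"y":0,"z":0.0012,"roll":0},
    {"x":0,"y":0,"z":0,"roll":0},
    {"x":0,"y":0,"z":0,"roll":0},
  ],
)

```text
time: 15.67
ee_pos: [0.5126, -0.1066, 0.042]
tcp_rot: [180.0, -0.0, 172.5]
wrist_force: [-3.0, -1.0, 6.4]
gripper_width: 0.0491
grip_force: 49.5
```

>>> arm_command(
  plan=[
    {"x":0,"y":0,"z":0,"roll":0},
    {"x":0,"y":0,"z":0,"roll":0},
    {"x":0,"y":0,"z":0,"roll":0},
    {"x":0,"y":0,"z":0,"roll":0},
    {"x":0,"y":0,"z":0,"roll":0},
  ],
  grip=0.6,
)

```text
time: 16.08
ee_pos: [0.5127, -0.1063, 0.0415]
tcp_rot: [-180.0, -0.0, 172.5]
wrist_force: [0.1, 0.0, 0.2]
gripper_width: 0.0681
grip_force: 0.0
```

>>> arm_command(
  plan=[
    {"x":0,"y":0,"z":-0.015,"roll":0},
    {"x":0,"y":0,"z":-0.03,"roll":0},
    {"x":0,"y":0,"z":-0.035,"roll":0},
    {"x":0,"y":0,"z":-0.035,"roll":0},
    {"x":0,"y":0,"z":-0.035,"roll":0},
    {"x":0,"y":0,"z":-0.035,"roll":0},
    {"x":0,"y":0,"z":-0.035,"roll":0},
    {"x":0,"y":0,"z":-0.035,"roll":0},
    {"x":0,"y":0,"z":-0.03,"roll":0},
    {"x":0,"y":0,"z":-0.01,"roll":0},
  ],
)

```text
time: 16.92
ee_pos: [0.5139, -0.1068, 0.3412]
tcp_rot: [179.9, 0.3, 172.5]
wrist_force: [0.6, -0.5, -0.4]
gripper_width: 0.0685
grip_force: 0.0
```

```bash
python3 -c "
from h import *
go(.51,-.30,.33,172.5)
im,d,K,V=cap('scene');P=pts(d,K,V);h=cv2.cvtColor(im,cv2.COLOR_RGB2HSV);Z=P[...,2]
m=(Z>.035)&(Z<.06)&(abs(P[...,0]-.513)<.078)&(abs(P[...,1]+.107)<.05)&(h[...,1]>40)
Q=P[m];print(m.sum(),Q.mean(0),cv2.minAreaRect((Q[:,:2]*1000).astype(np.float32)),np.percentile(Q[:,2],[5,50,95]))
"
```

```text
t 16.92 p [ 0.5139 -0.1068  0.3412] rot [179.93   0.34 172.53] shift [-0.0212 -0.1921  0.0111] dist 0.194 roll 0.03 w 0.0685 gf 0.0 F [ 0.6 -0.5 -0.4]
1151 [ 0.51943812 -0.1080757   0.04763882] ((513.38720703125, -107.21406555175781), (49.928470611572266, 143.29336547851562), 82.6115951538086) [0.04443654 0.0478939  0.05048795]
```

The board lies on the pad centre (0.513,−0.107), top at 48 mm, aligned with the box. Now the lid.

>>> arm_command(
  plan=[
    {"x":0,"y":-0.02,"z":0,"roll":0},
    {"x":0,"y":-0.03,"z":0,"roll":0},
    {"x":0,"y":-0.03,"z":0,"roll":0},
    {"x":0,"y":-0.03,"z":0,"roll":0},
    {"x":0,"y":-0.03,"z":0,"roll":0},
    {"x":0,"y":-0.03,"z":0,"roll":0},
    {"x":0,"y":-0.006,"z":0,"roll":0},
    {"x":0,"y":0,"z":0,"roll":0},
  ],
  grip=-1,
)

```text
time: 17.63
ee_pos: [0.4884, -0.2833, 0.3355]
tcp_rot: [-179.9, -0.1, 172.3]
wrist_force: [0.6, 0.2, -0.4]
gripper_width: 0.0002
grip_force: 0.0
```

>>> arm_command(
  plan=[
    {"x":0,"y":0,"z":0.02,"roll":0},
    {"x":0,"y":0,"z":0.025,"roll":0},
    {"x":0,"y":0,"z":0.025,"roll":0},
    {"x":0,"y":0,"z":0.008,"roll":0},
    {"x":0,"y":0,"z":0,"roll":0},
    {"x":0,"y":0,"z":0,"roll":0},
  ],
)

```text
time: 18.13
ee_pos: [0.4902, -0.2801, 0.2589]
tcp_rot: [180.0, -0.0, 172.6]
wrist_force: [0.9, 0.0, 0.2]
gripper_width: -0.0002
grip_force: 0.0
```

```bash
cat > lid.py <<'E'
from h import *
u=np.array([.1305,.9914]);c=np.array([.513,-.1075])
def st():
    s=manip.sense();p=s['ee_pos'];return (p[:2]-c)@u,p[2],s
def path(th0,th1,step,r=.16):
    th=np.radians(np.arange(th0,th1-.01,-step))
    U=-.085+r*np.cos(th)-.01*np.sin(th)-.015; Z=.0805+r*np.sin(th)+.01*np.cos(th)+.019
    print(np.c_[np.degrees(th),U*1000,Z*1000,np.r_[0,np.diff(U)*1000],np.r_[0,-np.diff(Z)*1000]].round(1).tolist())
E
python3 -c "
from lid import *
print(st()); path(96,6,3);path(6,0,1)"
```

```text
(np.float64(-0.17408807745091479), np.float64(0.2589254156740949), {'time': 18.1333, 'q': array([-13.02142287,  10.29999145,  43.75459096,  97.15188334,
        -7.33177796,  75.50490198, 114.7194386 ]), 'qvel': array([ 0.1428034 , -0.71319225,  0.6041294 , -1.64185725,  0.15696808,
        0.12370265,  0.15896054]), 'tau': array([-2.03956696e-01, -3.90402460e+01,  5.00046730e+00, -3.82373393e+01,
       -5.05268632e-02, -9.02692275e-02,  1.71025452e-02]), 'ee_pos': array([ 0.49019219, -0.28009598,  0.25892542]), 'tcp_rot': array([ 1.79997465e+02, -2.11126691e-02,  1.72603952e+02]), 'wrist_force': array([0.94660937, 0.04774674, 0.23483671]), 'moment': array([ 0.06664524, -0.01286263,  0.01410194]), 'grip_force': 0.0, 'gripper_width': -0.00015288388602919078})
[[96.0, -126.7, 257.6, 0.0, 0.0], [93.0, -118.4, 258.8, 8.3, -1.2], [90.0, -110.0, 259.5, 8.4, -0.7], [87.0, -101.6, 259.8, 8.4, -0.3], [84.0, -93.2, 259.7, 8.4, 0.1], [81.0, -84.8, 259.1, 8.4, 0.6], [78.0, -76.5, 258.1, 8.3, 1.0], [75.0, -68.2, 256.6, 8.3, 1.4], [72.0, -60.1, 254.8, 8.2, 1.9], [69.0, -52.0, 252.5, 8.1, 2.3], [6
[... 161 characters left out ...]
.0, -7.1, 230.1, 7.0, 4.7], [48.0, -0.4, 225.1, 6.7, 5.0], [45.0, 6.1, 219.7, 6.4, 5.4], [42.0, 12.2, 214.0, 6.1, 5.7], [39.0, 18.1, 208.0, 5.8, 6.0], [36.0, 23.6, 201.6, 5.5, 6.3], [33.0, 28.7, 195.0, 5.2, 6.6], [30.0, 33.6, 188.2, 4.8, 6.9], [27.0, 38.0, 181.0, 4.5, 7.1], [24.0, 42.1, 173.7, 4.1, 7.3], [21.0, 45.8, 166.2, 3.7, 7.5], [18.0, 49.1, 158.5, 3.3, 7.7], [15.0, 52.0, 150.6, 2.9, 7.9], [12.0, 54.4, 142.5, 2.5, 8.0], [9.0, 56.5, 134.4, 2.0, 8.1], [6.0, 58.1, 126.2, 1.6, 8.2]]
[[6.0, 58.1, 126.2, 0.0, 0.0], [5.0, 58.5, 123.4, 0.4, 2.8], [4.0, 58.9, 120.6, 0.4, 2.8], [3.0, 59.3, 117.9, 0.3, 2.8], [2.0, 59.6, 115.1, 0.3, 2.8], [1.0, 59.8, 112.3, 0.2, 2.8], [0.0, 60.0, 109.5, 0.2, 2.8]]
```

>>> arm_command(
  plan=[
    {"x":0,"y":0.008,"z":0,"roll":0},
    {"x":0,"y":0.008,"z":0,"roll":0},
    {"x":0,"y":0.008,"z":0,"roll":0},
    {"x":0,"y":0.008,"z":0,"roll":0},
    {"x":0,"y":0.008,"z":0,"roll":0},
    {"x":0,"y":0.008,"z":0,"roll":0},
    {"x":0,"y":0.0083,"z":0,"roll":0},
    {"x":0,"y":0.0084,"z":0,"roll":0},
    {"x":0,"y":0.0084,"z":0,"roll":0},
  ],
)

```text
time: 18.88
ee_pos: [0.4994, -0.2081, 0.2588]
tcp_rot: [-180.0, 0.0, 172.5]
wrist_force: [0.1, -2.5, 1.4]
gripper_width: 0.0
grip_force: 1.2
```

>>> arm_command(
  plan=[
    {"x":0,"y":0.0084,"z":0,"roll":0},
    {"x":0,"y":0.0084,"z":0.0006,"roll":0},
    {"x":0,"y":0.0083,"z":0.001,"roll":0},
    {"x":0,"y":0.0083,"z":0.0014,"roll":0},
    {"x":0,"y":0.0082,"z":0.0019,"roll":0},
    {"x":0,"y":0.0081,"z":0.0023,"roll":0},
    {"x":0,"y":0.0079,"z":0.0027,"roll":0},
    {"x":0,"y":0.0078,"z":0.0031,"roll":0},
  ],
)

```text
time: 19.55
ee_pos: [0.5079, -0.1426, 0.2452]
tcp_rot: [180.0, -0.0, 172.6]
wrist_force: [0.4, -2.3, 1.2]
gripper_width: 0.0001
grip_force: 0.9
```

```bash
python3 -c "
from lid import *
a=st();print(a[:2],a[2]['wrist_force'])
im,d,K,V=cap('scene','s7.png')"
```

```text
(np.float64(-0.0354482803590297), np.float64(0.24519721077427487)) [ 0.36962313 -2.28113658  1.23623927]
```

View pics/s7.png

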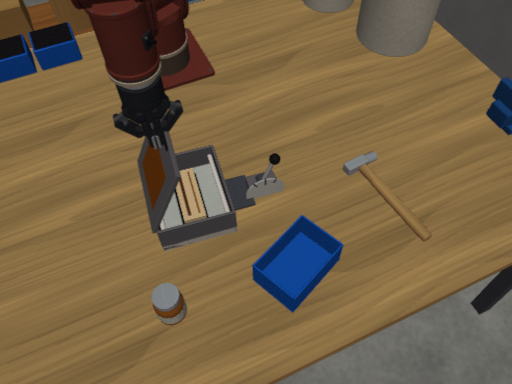

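The lid at (160,180) is following the fingers, at about 60°; the board is on the pad at (193,195). Continue the arc.

>>> arm_command(
  plan=[
    {"x":0,"y":0.0076,"z":0.0035,"roll":0},
    {"x":0,"y":0.0074,"z":0.0039,"roll":0},
    {"x":0,"y":0.0072,"z":0.0043,"roll":0},
    {"x":0,"y":0.007,"z":0.0047,"roll":0},
    {"x":0,"y":0.0067,"z":0.005,"roll":0},
    {"x":0,"y":0.0064,"z":0.0054,"roll":0},
    {"x":0,"y":0.0061,"z":0.0057,"roll":0},
    {"x":0,"y":0.0058,"z":0.006,"roll":0},
    {"x":0,"y":0.0055,"z":0.0063,"roll":0},
    {"x":0,"y":0.0052,"z":0.0066,"roll":0},
  ],
)

```text
time: 20.43
ee_pos: [0.5162, -0.0785, 0.1934]
tcp_rot: [180.0, -0.0, 172.6]
wrist_force: [0.4, -0.0, 1.6]
gripper_width: -0.0001
grip_force: 0.6
```

>>> arm_command(
  plan=[
    {"x":0,"y":0.0048,"z":0.0069,"roll":0},
    {"x":0,"y":0.0045,"z":0.0071,"roll":0},
    {"x":0,"y":0.0041,"z":0.0073,"roll":0},
    {"x":0,"y":0.0037,"z":0.0075,"roll":0},
    {"x":0,"y":0.0033,"z":0.0077,"roll":0},
    {"x":0,"y":0.0029,"z":0.007,"roll":0},
    {"x":0,"y":0.0025,"z":0.007,"roll":0},
    {"x":0,"y":0.002,"z":0.006,"roll":0},
    {"x":0,"y":0.0016,"z":0.006,"roll":0},
    {"x":0,"y":0,"z":0,"roll":0},
  ],
)

```text
time: 21.27
ee_pos: [0.5193, -0.0497, 0.1302]
tcp_rot: [-180.0, -0.1, 172.6]
wrist_force: [-1.1, -0.7, 0.2]
gripper_width: 0.0001
grip_force: 0.0
```

```bash
python3 -c "
from lid import *
a=st();print(a[:2],a[2]['wrist_force'])"
```

```text
(np.float64(0.05810988224820722), np.float64(0.13024846373357413)) [-1.0603045  -0.650963    0.16848232]
```

>>> arm_command(
  plan=[
    {"x":0,"y":0.0003,"z":0.0025,"roll":0},
    {"x":0,"y":0.0003,"z":0.0025,"roll":0},
    {"x":0,"y":0.0003,"z":0.0025,"roll":0},
    {"x":0,"y":0,"z":0.0025,"roll":0},
    {"x":0,"y":0,"z":0.0025,"roll":0},
    {"x":0,"y":0,"z":0.0025,"roll":0},
    {"x":0,"y":0,"z":0.002,"roll":0},
    {"x":0,"y":0,"z":0.002,"roll":0},
    {"x":0,"y":0,"z":0.001,"roll":0},
    {"x":0,"y":0,"z":0,"roll":0},
  ],
)

```text
time: 22.1
ee_pos: [0.52, -0.0492, 0.1114]
tcp_rot: [-180.0, -0.0, 172.5]
wrist_force: [0.1, -0.4, 0.2]
gripper_width: -0.0004
grip_force: 0.0
```

>>> arm_command(
  plan=[
    {"x":0,"y":0,"z":0.001,"roll":0},
    {"x":0,"y":0,"z":0.001,"roll":0},
    {"x":0,"y":0,"z":0,"roll":0},
  ],
)

```text
time: 22.35
ee_pos: [0.5201, -0.0492, 0.1097]
tcp_rot: [180.0, -0.0, 172.5]
wrist_force: [-0.8, 0.3, 0.4]
gripper_width: -0.0004
grip_force: 0.4
```

>>> arm_command(
  plan=[
    {"x":0,"y":0,"z":0.001,"roll":0},
    {"x":0,"y":0,"z":0.001,"roll":0},
    {"x":0,"y":0,"z":0,"roll":0},
  ],
)

```text
time: 22.6
ee_pos: [0.5202, -0.0492, 0.1094]
tcp_rot: [179.9, -0.0, 172.5]
wrist_force: [-10.2, 1.2, 24.5]
gripper_width: 0.0005
grip_force: 12.4
```

>>> arm_command(
  plan=[
    {"x":0,"y":0,"z":0.0007,"roll":0},
    {"x":0,"y":0,"z":0.0007,"roll":0},
    {"x":0,"y":0,"z":0,"roll":0},
  ],
)

```text
time: 22.85
ee_pos: [0.5203, -0.0492, 0.1092]
tcp_rot: [179.9, -0.0, 172.5]
wrist_force: [-17.5, 1.5, 39.8]
gripper_width: 0.0001
grip_force: 20.4
```

Fully shut (hard stop at lid top 90 mm). Back off, and look at the lever.

>>> arm_command(
  plan=[
    {"x":0,"y":0,"z":-0.004,"roll":0},
    {"x":0,"y":0,"z":-0.02,"roll":0},
    {"x":0,"y":0,"z":-0.03,"roll":0},
    {"x":0,"y":0,"z":-0.04,"roll":0},
    {"x":0,"y":0,"z":-0.04,"roll":0},
    {"x":0,"y":0,"z":0,"roll":0},
    {"x":0,"y":0,"z":0,"roll":0},
  ],
  grip=0.5,
)

```text
time: 23.43
ee_pos: [0.5214, -0.0492, 0.2425]
tcp_rot: [179.9, 0.3, 172.5]
wrist_force: [0.2, -0.2, -0.9]
gripper_width: 0.0638
grip_force: 0.0
```

```bash
cat > ball.py <<'E'
from lid import *
def rays(n):
    im,d,K,V=cap(n);h=cv2.cvtColor(im,cv2.COLOR_RGB2HSV);P=pts(d,K,V)
    q=P[...,:2]-c; uu=q@u; vv=q@np.array([.9914,-.1305])
    m=(h[...,2]<60)&(P[...,2]>.078)&(P[...,2]<.125)&(uu>.13)&(uu<.26)&(abs(vv)<.05)
    v0,u0=np.nonzero(m); (a,b),r=cv2.minEnclosingCircle(np.c_[u0,v0].astype(np.float32))
    C=np.linalg.inv(V); D=C[:3,:3]@np.array([(a-K[0,2])/K[0,0],-(b-K[1,2])/K[1,1],-1])
    f=lambda Q:(( Q-c)@u*1000).round(1)
    # cast the ball-centre ray onto the lever's swing plane (v=0 through box centre)
    w=np.array([.9914,-.1305,0]); o=C[:3,3]; t=(np.array([*c,0])-o)@w/(D@w)
    s=(.1-o[2])/D[2]; X=o+s*D; U,Vv=(X[:2]-c)@u,(X[:2]-c)@w[:2]
    print(n,m.sum(),'px',a,b,r,'at z=.1: u,v',U.round(4),Vv.round(4))
    Q=P[m];print(' pts u,z',((Q[:,:2]-c)@u).min().round(4),((Q[:,:2]-c)@u).max().round(4),Q[:,2].max().round(4)); return o,D/np.linalg.norm(D)
def ball():
    (o1,d1),(o2,d2)=rays('top'),rays('scene')
    A=np.c_[d1,-d2]; s=np.linalg.lstsq(A,o2-o1,rcond=None)[0]; p=o1+s[0]*d1; q=o2+s[1]*d2
    X=(p+q)/2; print('tri',X.round(4),'gap',np.linalg.norm(p-q).round(4),'u,v',((X[:2]-c)@u).round(4),((X[:2]-c)@np.array([.9914,-.1305])).round(4),'angle',(.6-np.arctan2((X[:2]-c)@u-.175,X[2]-.022)).round(3),'r',np.hypot((X[:2]-c)@u-.175,X[2]-.022).round(4))
if __name__=='__main__':
    ball()
    im,d,K,V=cap('top');P=pts(d,K,V);q=P[...,:2]-c;m=(abs(q@u)<.08)&(P[...,2]>.06)&(P[...,2]<.12);print('lid z',np.percentile(P[m][:,2],[5,50,95]).round(4),m.sum())
    go(.513+.1305*.2,-.1075+.9914*.2,.2,172.5)
E
python3 ball.py
```

```text
top 78 px 239.92857360839844 210.5 4.953968048095703 at z=.1: u,v 0.2051 0.0001
 pts u,z 0.1954 0.2158 0.111
scene 91 px 274.34210205078125 158.73684692382812 5.431675910949707 at z=.1: u,v 0.2057 0.0064
 pts u,z 0.1936 0.2163 0.111
tri [0.5411 0.0973 0.0932] gap 0.0018 u,v 0.2067 0.0011 angle 0.181 r 0.0779
lid z [0.0875 0.0906 0.093 ] 282
t 23.58 p [ 0.5195 -0.049   0.239 ] rot [-1.7997e+02 -1.1000e-01  1.7255e+02] shift [-0.0014  0.1412  0.0389] dist 0.146 roll 0.05 w 0.0641 gf 0.0 F [ 0.9 -0.5 -0.5]
```

>>> arm_command(
  plan=[
    {"x":-0.001,"y":0.02,"z":0,"roll":0},
    {"x":0,"y":0.032,"z":0,"roll":0},
    {"x":0,"y":0.032,"z":0,"roll":0},
    {"x":0,"y":0.032,"z":0,"roll":0},
    {"x":0,"y":0.032,"z":0,"roll":0},
    {"x":0,"y":0,"z":0.02,"roll":0},
    {"x":0,"y":0,"z":0.03,"roll":0},
    {"x":0,"y":0,"z":0.01,"roll":0},
    {"x":0,"y":0,"z":0,"roll":0},
    {"x":0,"y":0,"z":0,"roll":0},
  ],
)

```text
time: 24.42
ee_pos: [0.5399, 0.0968, 0.1797]
tcp_rot: [-179.9, -0.1, 172.5]
wrist_force: [0.2, 0.7, 0.7]
gripper_width: 0.0638
grip_force: 0.0
```

```bash
python3 -c "
from lid import *
go(.540,.0974,.103,172.5)"
```

```text
t 24.42 p [0.5399 0.0968 0.1797] rot [-1.7992e+02 -1.1000e-01  1.7249e+02] shift [-0.0002  0.0007  0.0767] dist 0.077 roll -0.01 w 0.0638 gf 0.0 F [0.2 0.7 0.7]
```

>>> arm_command(
  plan=[
    {"x":0,"y":0,"z":0.015,"roll":0},
    {"x":0,"y":0,"z":0.02,"roll":0},
    {"x":0,"y":0,"z":0.02,"roll":0},
    {"x":0,"y":0,"z":0.015,"roll":0},
    {"x":0,"y":0,"z":0.007,"roll":0},
    {"x":0,"y":0,"z":0,"roll":0},
    {"x":0,"y":0,"z":0,"roll":0},
  ],
)

```text
time: 25.0
ee_pos: [0.541, 0.0974, 0.1044]
tcp_rot: [180.0, 0.1, 172.5]
wrist_force: [-0.2, 0.5, 0.6]
gripper_width: 0.0639
grip_force: 0.0
```

>>> arm_command(
  plan=[
    {"x":0,"y":0,"z":0,"roll":0},
    {"x":0,"y":0,"z":0,"roll":0},
    {"x":0,"y":0,"z":0,"roll":0},
    {"x":0,"y":0,"z":0,"roll":0},
    {"x":0,"y":0,"z":0,"roll":0},
    {"x":0,"y":0,"z":0,"roll":0},
    {"x":0,"y":0,"z":0,"roll":0},
  ],
  grip=-0.4,
)

```text
time: 25.58
ee_pos: [0.5406, 0.0976, 0.1035]
tcp_rot: [180.0, 0.0, 172.5]
wrist_force: [1.2, -0.4, 1.9]
gripper_width: 0.0257
grip_force: 1.4
```

```bash
python3 -c "
from lid import *
print(st()[:2]);go(.513+.1305*.175,-.1075+.9914*.175,.110,172.5)"
```

```text
(np.float64(0.2069834881049133), np.float64(0.10352687477656997))
t 25.58 p [0.5406 0.0976 0.1035] rot [1.7998e+02 3.0000e-02 1.7255e+02] shift [ 0.0006 -0.032  -0.0065] dist 0.033 roll 0.05 w 0.0257 gf 1.4 F [ 1.2 -0.4  1.9]
```

>>> arm_command(
  plan=[
    {"x":0,"y":-0.004,"z":-0.0016,"roll":0},
    {"x":0,"y":-0.004,"z":-0.0014,"roll":0},
    {"x":0,"y":-0.004,"z":-0.0012,"roll":0},
    {"x":0,"y":-0.004,"z":-0.0009,"roll":0},
    {"x":0,"y":-0.004,"z":-0.0007,"roll":0},
    {"x":0,"y":-0.004,"z":-0.0005,"roll":0},
    {"x":0,"y":-0.004,"z":-0.0003,"roll":0},
    {"x":0,"y":-0.004,"z":-0.0001,"roll":0},
    {"x":0,"y":0,"z":0,"roll":0},
    {"x":0,"y":0,"z":0,"roll":0},
  ],
)

```text
time: 26.42
ee_pos: [0.5361, 0.065, 0.1099]
tcp_rot: [-180.0, -0.0, 172.5]
wrist_force: [0.0, -1.1, 1.1]
gripper_width: 0.0256
grip_force: 1.4
```

```bash
python3 -c "
from lid import *
print(st()[:2]);go(.513+.1305*.175,-.1075+.9914*.175,.110,172.5)"
```

```text
(np.float64(0.1740517633697384), np.float64(0.1098619992102008))
t 26.42 p [0.5361 0.065  0.1099] rot [-1.7997e+02 -1.0000e-02  1.7250e+02] shift [ 0.0004  0.0009 -0.0001] dist 0.001 roll -0.0 w 0.0256 gf 1.4 F [ 0.  -1.1  1.1]
```

>>> arm_command(
  plan=[
    {"x":0,"y":0.0008,"z":0,"roll":0},
    {"x":0,"y":0,"z":0,"roll":0},
    {"x":0,"y":0,"z":0,"roll":0},
  ],
)

```text
time: 26.67
ee_pos: [0.5363, 0.0666, 0.1098]
tcp_rot: [-180.0, -0.0, 172.6]
wrist_force: [0.2, -0.5, 1.3]
gripper_width: 0.0258
grip_force: 1.4
```

>>> arm_command(
  plan=[
    {"x":0,"y":0,"z":0,"roll":0},
    {"x":0,"y":0,"z":0,"roll":0},
    {"x":0,"y":0,"z":0,"roll":0},
    {"x":0,"y":0,"z":0,"roll":0},
    {"x":0,"y":0,"z":0,"roll":0},
    {"x":0,"y":0,"z":-0.02,"roll":0},
    {"x":0,"y":0,"z":-0.03,"roll":0},
    {"x":0,"y":0,"z":-0.03,"roll":0},
    {"x":0,"y":0,"z":-0.03,"roll":0},
    {"x":0,"y":0,"z":-0.03,"roll":0},
  ],
  grip=0.5,
)

```text
time: 27.5
ee_pos: [0.536, 0.0664, 0.2514]
tcp_rot: [180.0, -0.0, 172.5]
wrist_force: [1.3, 0.3, -0.2]
gripper_width: 0.0645
grip_force: 0.0
```

>>> arm_command(
  plan=[
    {"x":0,"y":0.04,"z":0,"roll":0},
    {"x":0,"y":0.04,"z":0,"roll":0},
    {"x":0,"y":0.04,"z":0,"roll":0},
    {"x":0,"y":0.04,"z":0,"roll":0},
    {"x":0,"y":0.04,"z":0,"roll":0},
    {"x":0,"y":0.03,"z":0,"roll":0},
    {"x":0,"y":0,"z":0,"roll":0},
  ],
)

```text
time: 28.08
ee_pos: [0.5642, 0.303, 0.2486]
tcp_rot: [179.9, -0.1, 173.1]
wrist_force: [-1.2, -0.0, -0.2]
gripper_width: 0.0642
grip_force: 0.0
```

```bash
cat >> ball.py <<'E'
    im,d,K,V=cap('scene'); cv2.imwrite('pics/end.png',cv2.resize(im[120:260,140:310,::-1],None,fx=4,fy=4,interpolation=cv2.INTER_CUBIC))
E
python3 ball.py
```

```text
top 100 px 253.25640869140625 211.93589782714844 5.647256851196289 at z=.1: u,v 0.175 0.0001
 pts u,z 0.1637 0.1868 0.1164
scene 94 px 261.0 160.36363220214844 5.724490165710449 at z=.1: u,v 0.1757 0.0016
 pts u,z 0.164 0.1867 0.1167
tri [0.5363 0.0666 0.0984] gap 0.001 u,v 0.1756 0.0004 angle 0.592 r 0.0764
lid z [0.088  0.0907 0.0933] 6482
t 28.23 p [0.5662 0.2942 0.2495] rot [-1.7993e+02 -1.0000e-02  1.7255e+02] shift [ 0.0005 -0.2052  0.0498] dist 0.211 roll 0.05 w 0.0643 gf 0.0 F [-0.3 -0.4  0. ]
```

View pics/end.png

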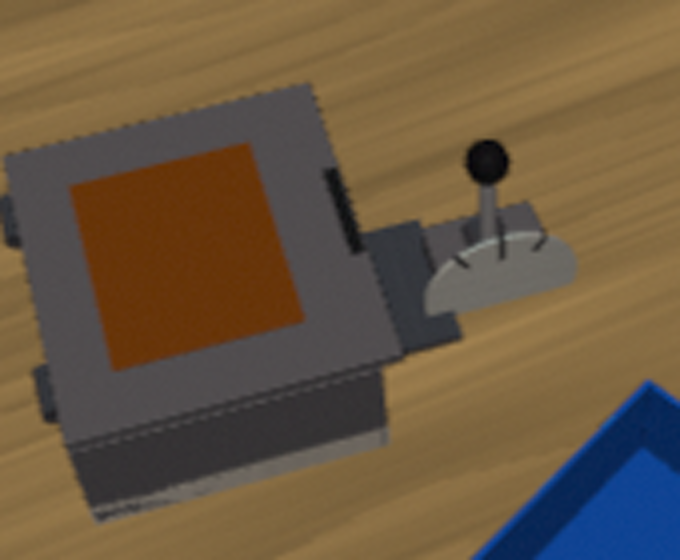

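The lid is fully shut (crop, about (190,260)) and the lever's ball at (487,162) stands straight up above its pivot, at about 0.59 rad. I hand the job in.

```bash
python3 -c "
from workcell import manip
print(manip.job_done())"
```

```text
the job is handed in; nothing more can be done
None
```

The job is handed in at about 28 s of the 72 s allowed: the board was laid flat, released and re-gripped, then placed on the pad's centre, the lid is fully shut, and the lever measures about 0.59 rad (target 0.6); the bin, hammer and jar were not touched.

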